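# Hold the colour sensor flush on the tilted drawing display

## Task

The oak flooring sample lying on the tilted drawing display has been matched: drop it into the wire basket. Then take the colour sensor by its sides, tilt it to the slope the screen is set to, bring its felt underside down flush on the middle of the screen by feel, and finish while still gripping it and holding it there, pressed on lightly, for its reading. Do not push the screen off its angle, and leave the other things on the desk where they are.

Things in the scene. Friction and masses are not known exactly. Their poses are not given: they have to be found in the camera images.
- display (a joint): slope of the screen, rad: 0 = level, more = far edge higher (starts at 0.43 to 0.62). Black pen display, 300 mm wide, 190 mm from near to far edge, 12 mm thick, hinged at its near lower edge on a low aluminium stand; the screen looks up and towards the robot. The stiff friction hinge gives way if pressed at the middle with over about 40 N.
- screen_middle (a point): middle of the flat glass, on its surface; the sensor belongs here. Axes turn with the screen: z = outward normal, x = up the slope, y = level, along the width (robot's left at yaw 0). The glass side is flat for 97 mm down the slope, to a 200 mm long ledge standing 11 mm proud of it, 93 mm up the slope and 150 mm either side.
- sample: oak-faced flooring sample, a flat board 110 x 55 x 12 mm (x, y, z), about 55 g. Origin at the centre of its underside, z = thickness. It lies flat on the glass, partly over the middle, its x along the slope, its lower end on or a little above the ledge.
- basket: wire basket, outside 230 x 170 x 70 mm (x, y, z), wires 4 mm, open on top, fixed to the desk, left or right of the display. Origin at the centre of its underside, inner floor at z = 4 mm. Another, darker sample (95 x 60 x 10 mm) already lies in it; the new one may lie on it.
- sensor: wireless colour sensor, black block 66 x 42 mm (x, y), 34 mm tall with a grey top and a round white window, 120 g, standing on its felt underside on the desk on the display's other side from the basket. Origin at the centre of the underside, z = up out of its top. Its two long sides, 42 mm apart, are flat and upright from 1 to 27 mm above the underside: the place to grip.
- mouse: black computer mouse, 100 x 58 x 33 mm, domed, with a wheel; a bystander. Origin at the centre of its underside.
- mug: white mug, 76 mm across, 92 mm tall; a bystander. Origin at the centre of its underside.
- stapler: dark steel stapler, 135 x 34 x 35 mm; a bystander. Origin at the centre of its underside.
- tape: grey tape measure standing on edge, 66 x 36 x 64 mm; a bystander. Origin at the centre of its underside.
- glasses_case: brown leather glasses case, 155 x 58 x 34 mm; a bystander. Origin at the centre of its underside.
- urn: small brass urn, 68 mm across, 100 mm tall; a bystander. Origin at the centre of its underside.
Mind the look-alikes: they are no part of the job. What is shaped like the sensor but red is not meant. What is shaped like the sample but pink is not meant.

How it is judged:
By the outcome, as a careful person would: the job done as asked, in the order asked, and still so for the second after the job is handed in, while the arm keeps its last pose, push and grip.
It also fails if it takes over 58 s, if anything falls off the work surface, if the arm or the gripper's body presses on something with over 40 N, if the wrist force passes 120 N, or if a joint passes its speed limit or range.

## Robot

A 7-joint arm with a two-finger parallel gripper is mounted at the origin on the work surface. World frame = base frame: x ahead of the robot, y to its left, z up, the work surface at z = 0. Lengths are in m, angles in rad, forces in N, time in s.
With the tool pointing down it reaches from about 0.425 to 0.925 m from the base axis. Payload 6.8 kg.
Tool frame: the origin (TCP) lies between the finger pads; the fingertips stand 8 mm ahead of it and the grasp point (between the pads) lies 11 mm behind it; z points along the fingers, y is the line along which they close (so a half turn about z gives the same grasp; the last joint's range is limited). The gripper opens to 88 mm and grips with 3 to 60 N. Pads are 20 mm wide; open, the fingers measure 115 mm over their backs; the gripper's body (75 mm by 178 mm) begins 61 mm behind the grasp point.
Start: joints at [-1.357, 0.477, 0.022, 1.555, -0.011, 1.109, -0.083], TCP at [0.213, 0.64, 0.231] pointing down, gripper open.
Joint ranges: [-2.96, 2.96], [-0.34, 2.1], [-1.41, 1.46], [0.24, 2.44], [-1.37, 4.51], [0.17, 1.92], [-2.96, 2.96]. Speed limits (rad/s): [2.39, 2.39, 3.14, 3.14, 3.14, 3.14, 3.14].

## Interface

Orientations are given as a rotation vector (axis times angle).
In Python, from cell import reach, move_l, set_joints, set_gripper, pause, ik, read_state, get_image, calibration, IKError, job_done gives the robot as it stands. Calls block until the motion is done:
- reach(position, orientation): joint-space move of the TCP to a pose.
- move_l(position, ori=None, speed=0.15): straight line of the TCP; ori=None keeps the orientation; speed is the mean speed in m/s.
- set_joints(angles): joint-space move.
- set_gripper(opening): finger opening in m; the grip force is fixed at half the most; returns when the fingers have stopped.
- pause(seconds).
- ik(position, orientation): joint angles nearest the present ones, or None.
- read_state(): the state.
- get_image(name): name is "side" or "top"; returns (picture, depth): 384x512x3 uint8, blue, green, red; 384x512 float32, m along the optical axis (not along the pixel's ray), 0 where there is no reading.
- calibration(name): a dict with "camera_matrix" (3x3 intrinsics, pixels), "cam_to_world" (4x4, takes a point from camera to world coordinates). Camera axes: x right, y up, looking along -z (the intrinsics and any distortion apply to the point x, -y, -z); pixel columns grow to the right and rows downward; lengths in m; the calibration is good to about 2 mm. A picture is of the moment at which its call begins. calibration takes no time and is no camera call.
A pose or a line that the arm cannot do raises IKError and nothing moves.
- job_done(): hands the job in; it is judged then, once.
The state is a dict: "clock": time; "joints": joint angles; "joint_velocities": joint speeds; "joint_torque": joint torques, N m; "tcp_pos": TCP position; "tcp_rot": TCP orientation; "wrist_force": force on the tool from outside, world axes, zero at the start; "moment": the same for the moment, N m; "opening": finger opening in m; "gripper_force": force on a finger pad.
Only numpy, scipy, OpenCV 4.12 (cv2) and the standard library are available. Lean on these libraries where they do the work, as an engineer would, in place of code of your own. Each camera call takes 0.05 s, during which the arm holds its last target. There are 200 camera calls.

## Working session

There is one attempt and no reset: what is moved stays moved. The work goes in short steps, each a Python script; the robot and the scene stay as the last script left them, time stands still between calls to the robot, and variables do not carry over. Pictures are saved under pics/ and viewed, at most 10 in all, crops included, and the job is handed in when it is done.

```bash
ls; mkdir -p pics
cat > h.py <<'E'
import numpy as np, cv2
from cell import *
from scipy.spatial.transform import Rotation as R
def cloud(name):
    im,d=get_image(name); c=calibration(name); K=np.array(c["camera_matrix"]); T=np.array(c["cam_to_world"])
    v,u=np.mgrid[0:384,0:512]
    p=np.stack([(u-K[0,2])/K[0,0]*d,-(v-K[1,2])/K[1,1]*d,-d],-1)
    P=p@T[:3,:3].T+T[:3,3]; P[d==0]=np.nan
    return im,P
E
python3 - <<'E'
from h import *
for n in("top","side"):
    im,P=cloud(n); np.savez(f"{n}0.npz",im=im,P=P)
    cv2.imwrite(f"pics/{n}0.png",cv2.resize(im,(800,600)))
    c=calibration(n); print(n,{k:(np.round(v,3).tolist() if not isinstance(v,str) else v) for k,v in c.items()})
s=read_state(); print(s)
E
```

```text
pics
top {'camera_matrix': [[356.155, 0.0, 252.692], [0.0, 356.155, 193.472], [0.0, 0.0, 1.0]], 'cam_to_world': [[-0.008, 0.983, -0.181, 0.317], [-1.0, -0.008, 0.001, -0.008], [-0.001, 0.181, 0.983, 1.157], [0.0, 0.0, 0.0, 1.0]]}
side {'camera_matrix': [[485.166, 0.0, 245.423], [0.0, 485.166, 191.631], [0.0, 0.0, 1.0]], 'cam_to_world': [[0.812, 0.324, -0.486, -0.108], [-0.584, 0.48, -0.655, -0.867], [0.021, 0.815, 0.579, 0.822], [0.0, 0.0, 0.0, 1.0]]}
{'clock': 0.1, 'joints': array([-1.35710954,  0.47769942,  0.02233283,  1.55632696, -0.01148591,
        1.10930732, -0.08313625]), 'joint_velocities': array([-0.00037623, -0.0006454 ,  0.00060153, -0.00488149,  0.00088321,
       -0.00151955,  0.00042598]), 'joint_torque': array([ 4.23402060e-03, -5.84090674e+01,  1.53995175e+00, -2.73311752e+01,
       -5.42414607e-02,  1.30835109e-02,  3.68676831e-05]), 'tcp_pos': array([0.21331891, 0.63985397, 0.22980166]), 'tcp_rot': array([-5.03263258e-01, -3.10088332e+00,  2.52464058e-03]), 'wrist_force': array([ 0.57608706, -0.09133591,  0.27074083]), 'moment': array([-0.0169926 , -0.02076522, -0.00029425]), 'gripper_force': 0.0, 'opening': 0.08788365219525625}
```

View pics/top0.png

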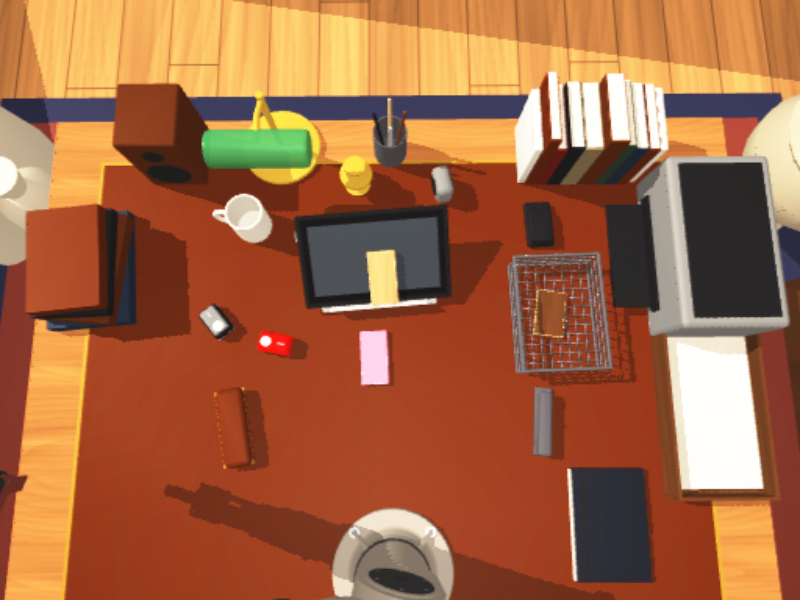

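View pics/side0.png

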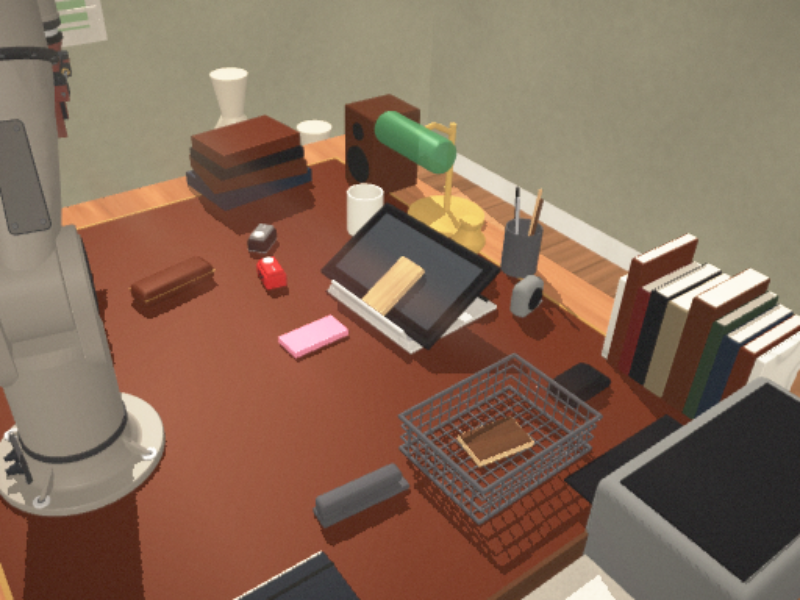

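Top view (800x600 scale): the display is centred near (374,257) with the oak sample at (383,277). The basket is at (560,313), to the robot's right. The grey-topped sensor is at (216,321) and its red look-alike at (275,344). Next I measure from the point cloud.

```bash
cat > meas.py <<'E'
from h import *
z=np.load("top0.npz"); im,P=z["im"],z["P"]
def box(u0,v0,u1,v1):
    m=np.zeros((384,512),bool); m[int(v0*.64):int(v1*.64),int(u0*.64):int(u1*.64)]=1; return m
hsv=cv2.cvtColor(im,cv2.COLOR_BGR2HSV)
ok=np.isfinite(P).all(-1)
# glass plane: z = a x + b y + c, robust
m=box(315,225,440,295)&ok; m&=~box(360,240,405,305)
Q=P[m]; 
for i in range(4):
    A=np.c_[Q[:,:2],np.ones(len(Q))]; k=np.linalg.lstsq(A,Q[:,2],rcond=None)[0]; r=A@k-Q[:,2]; Q=Q[abs(r)<2.5*r.std()+1e-4]
n=np.array([-k[0],-k[1],1]); n/=np.linalg.norm(n)
print("plane",k,"res",r.std(),"tilt",np.arccos(n[2]),"yaw of upslope",np.arctan2(-n[1],-n[0]))
y=np.array([-n[1]*-1,-n[0],0]); 
up=np.array([-n[0],-n[1],0]); y=np.cross([0,0,1.],up); y/=np.linalg.norm(y); x=np.cross(y,n)
Rs=np.c_[x,y,n]; o=np.array([0,0,k[2]])
L=(P-o)@Rs
# display body points: near plane
b=box(280,190,470,315)&ok&(abs(L[...,2])<.005)
q=L[b]; 
print("disp x range",np.percentile(q[:,0],[.2,1,99,99.8]),"y",np.percentile(q[:,1],[.2,1,99,99.8]))
rc=cv2.minAreaRect(q[:,:2].astype(np.float32)); print(rc)
s=box(355,235,415,310)&ok&(L[...,2]>.008)&(L[...,2]<.016)&(hsv[...,1]>40)
q=L[s]; rc=cv2.minAreaRect(q[:,:2].astype(np.float32)); print("sample in screen axes",rc,q[:,2].mean(),q[:,:2].mean(0))
np.savez("plane.npz",Rs=Rs,o=o)
# sensor
s=box(190,290,240,345)&ok&(P[...,2]>.025); q=P[s]; print("sensor",cv2.minAreaRect(q[:,:2].astype(np.float32)),np.percentile(q[:,2],[5,50,95]),len(q))
s=box(500,240,620,380)&ok&(P[...,2]>.055)&(P[...,2]<.09); q=P[s]; print("basket",cv2.minAreaRect(q[:,:2].astype(np.float32)),q[:,2].max())
s=box(525,285,572,342)&ok; q=P[s]; print("old sample",np.median(q[:,2]))
d=box(250,380,420,450)&ok; print("desk z",np.median(P[d][:,2]),P[d][:,2].std())
for nme,bb in dict(mug=(205,185,280,245),urn=(335,150,375,200),tape=(425,160,460,205),red=(255,328,295,358),mouse=(520,195,556,250)).items():
    q=P[box(*bb)&ok&(P[...,2]>.02)]; print(nme,np.round([np.median(q,0),q.min(0),q.max(0)],3).tolist())
for nme in("top","side"):
    z=np.load(nme+"0.npz")["im"]
c=z
t=cv2.resize(im[115:235,115:300],None,fx=4,fy=4,interpolation=cv2.INTER_CUBIC); cv2.imwrite("pics/crop1.png",t)
E
python3 meas.py
```

```text
plane [ 0.5654223   0.0436886  -0.26482975] res 0.0022058685358437263 tilt 0.5158827322897086 yaw of upslope 0.07711398513820954
disp x range [0.60214374 0.60392633 0.79176172 0.79287011] y [-0.16367247 -0.16131933  0.13271378  0.13517038]
((0.6958349943161011, -0.012778118252754211), (0.3031153678894043, 0.1947709619998932), 89.95285034179688)
sample in screen axes ((0.6544508337974548, -0.04014411196112633), (0.0830526277422905, 0.1173887774348259), 89.35836791992188) 0.01206940926168386 [ 0.65771323 -0.0268255 ]
sensor ((0.49067628383636475, 0.3628271222114563), (0.0654875636100769, 0.04169721156358719), 38.58637237548828) [0.0261693  0.03420908 0.03827274] 236
basket ((0.4984153211116791, -0.3377828598022461), (0.23733465373516083, 0.17813999950885773), 1.8959636688232422) 0.07652249825364765
old sample 0.009435065205266602
desk z 0.0018334802013273421 0.002688072802573389
mug [[0.704, 0.301, 0.066], [0.663, 0.258, 0.02], [0.738, 0.368, 0.097]]
urn [[0.784, 0.071, 0.078], [0.76, 0.035, 0.029], [0.861, 0.106, 0.107]]
tape [[0.771, -0.108, 0.061], [0.747, -0.13, 0.02], [0.81, -0.088, 0.07]]
red [[0.444, 0.238, 0.033], [0.419, 0.205, 0.02], [0.468, 0.272, 0.041]]
mouse [[0.688, -0.315, 0.032], [0.651, -0.343, 0.02], [0.744, -0.288, 0.039]]
```

View pics/crop1.png

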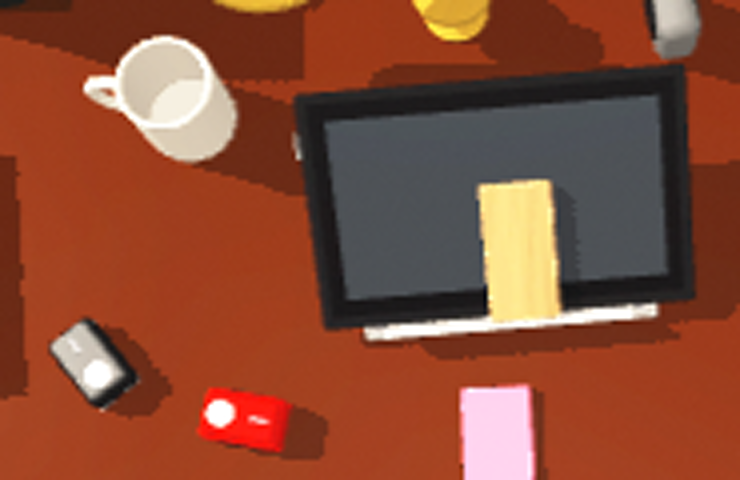

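The crop shows the sample's top-face corners at crop px (479,185), (550,180), (561,318) and (491,322). The display's far corners are at (297,98) and (683,67). I'll intersect those rays with the fitted plane, cross-check against the side camera, and run IK checks.

```bash
cat > m2.py <<'E'
from h import *
z=np.load("plane.npz"); Rs,o=z["Rs"],z["o"]; n=Rs[:,2]
c=calibration("top"); K=c["camera_matrix"]; T=np.array(c["cam_to_world"])
def ray(u,v,off):
    d=T[:3,:3]@np.array([(u-K[0][2])/K[0][0],-(v-K[1][2])/K[1][1],-1]); p=T[:3,3]
    s=((o-p)@n+off)/(d@n); return (p+s*d-o)@Rs
cr=[(479,185),(550,180),(561,318),(491,322)]
S=np.array([ray(a/4+115-.4,b/4+115-.4,.012) for a,b in cr]); print("sample corners",S.round(4).tolist(), "centre",S.mean(0))
D=np.array([ray(a/4+115-.4,b/4+115-.4,0) for a,b in [(297,98),(683,67),(692,298),(330,326)]]); print("display",D.round(4).tolist())
# side camera plane
q=np.load("side0.npz"); P=q["P"]; L=(P-o)@Rs
m=(abs(L[...,0]-.71)<.07)&(abs(L[...,1]+.014)<.125)&(abs(L[...,2])<.007)
Q=L[m]; 
for i in range(4):
    A=np.c_[Q[:,:2],np.ones(len(Q))]; k=np.linalg.lstsq(A,Q[:,2],rcond=None)[0]; r=A@k-Q[:,2]; Q=Q[abs(r)<2.5*r.std()]
print("side plane in screen axes",k,"offset at middle",k@[.7,-.014,1],len(Q))
hs=cv2.cvtColor(q["im"],cv2.COLOR_BGR2HSV)
m=(abs(L[...,2]-.012)<.004)&(abs(L[...,0]-.66)<.09)&(abs(L[...,1]+.03)<.07)&(hs[...,1]>60)
print("side sample",cv2.minAreaRect(L[m][:,:2].astype(np.float32)))
E
cat >> h.py <<'E'
def rv(zt,yt):
    "tool rotation vector from approach and closing axes, choosing the half turn nearest in joints"
    zt=np.array(zt,float); yt=np.array(yt,float); zt/=np.linalg.norm(zt); yt-=yt@zt*zt; yt/=np.linalg.norm(yt)
    return [R.from_matrix(np.c_[np.cross(s*yt,zt),s*yt,zt]).as_rotvec() for s in(1,-1)]
def best(p,rs):
    j0=read_state()["joints"]; c=[(abs(np.array(j)-j0).max(),i) for i,r in enumerate(rs) if (j:=ik(p,r)) is not None]
    print(c); return rs[min(c)[1]]
E
cat >> m2.py <<'E'
mid=o+Rs@[.699,-.0140,0]; print("mid",mid)
for nm,p,zt,yt in [("mid",mid+.01*n,-n,Rs[:,1]),("sam",o+Rs@[S[:,0].mean(),S[:,1].mean(),.01],-n,Rs[:,1]),("bas",[.498,-.338,.05],[0,0,-1],[-.033,1,0]),("sens",[.4907,.3628,.011],[0,0,-1],[-.624,.782,0])]:
    for r in rv(zt,yt): print(nm,np.round(p,3),ik(p,r))
E
python3 m2.py
```

```text
sample corners [[0.7154, -0.0004, 0.012], [0.7147, -0.0551, 0.012], [0.6018, -0.0554, 0.012], [0.6034, 0.0003, 0.012]] centre [ 0.65882099 -0.02766375  0.012     ]
display [[0.7914, 0.1311, -0.0], [0.791, -0.1629, -0.0], [0.6052, -0.1619, -0.0], [0.6073, 0.1292, 0.0]]
side plane in screen axes [-0.00093164  0.00042076  0.00086555] offset at middle 0.00020750997357459478 2818
side sample ((0.6560046076774597, -0.0278000608086586), (0.05872366577386856, 0.11096537858247757), 89.94642639160156)
mid [0.60730204 0.0328828  0.07998897]
mid [0.602 0.033 0.089] [ 0.13539599  0.41990339 -0.37847624  2.22044223  1.54100486  0.19843764
 -0.0125694 ]
mid [0.602 0.033 0.089] [-1.07723737  0.88637462  1.26758361  2.28947276  4.4702908   0.77606014
 -0.08815877]
sam [0.569 0.016 0.069] [ 0.12389557  0.41854361 -0.33131652  2.30570621  2.02970389  0.18569588
 -0.49004466]
sam [0.569 0.016 0.069] [ 0.15804263  0.42331486 -0.37105867  2.30351586  1.98790333  0.19934251
  2.69943687]
bas [ 0.498 -0.338  0.05 ] [ 0.02617338  0.67804754  0.6459708   1.90106028 -0.58164904  0.75776038
  2.60642375]
bas [ 0.498 -0.338  0.05 ] [-0.20543017  0.89014251  1.05214967  1.91443337 -0.96983564  0.9585097
 -0.21140141]
sens [0.491 0.363 0.011] [-0.66341935  0.64945513 -0.10099707  1.8535208   0.10179113  0.64356496
  1.41880334]
sens [0.491 0.363 0.011] [-1.05197952  0.69466458  0.42844328  1.88176549 -0.44807978  0.66093643
 -1.24913062]
```

```bash
cat > t.py <<'E'
from h import *
z=np.load("plane.npz"); Rs,o=z["Rs"],z["o"]
for nm,c in(("sam",[.660,-.0277]),("mid",[.699,-.014])):
  for t in (.516,.42,.33):
    up=Rs[:,0]; hd=np.array([up[0],up[1],0])/np.hypot(up[0],up[1]); zt=hd*np.sin(t)-np.array([0,0,np.cos(t)])
    for h in (.011,.05,.1):
      p=o+Rs@[*c,h]
      print(nm,t,h,[None if (j:=ik(p,r)) is None else np.round(j,2).tolist() for r in rv(zt,Rs[:,1])])
E
python3 t.py
```

```text
sam 0.516 0.011 [[0.13, 0.42, -0.34, 2.3, 2.01, 0.18, -0.47], [0.16, 0.42, -0.37, 2.3, 1.97, 0.2, 2.72]]
sam 0.516 0.05 [[0.34, 0.35, -0.58, 2.32, 1.56, 0.23, -0.01], [-0.68, 0.35, 0.61, 2.38, 4.41, 0.17, 0.19]]
sam 0.516 0.1 [[0.37, 0.21, -0.59, 2.34, 1.01, 0.2, 0.52], [0.37, 0.21, -0.59, 2.34, 1.01, 0.2, -2.62]]
sam 0.42 0.011 [[0.18, 0.42, -0.4, 2.23, 1.14, 0.21, 0.41], [0.18, 0.42, -0.4, 2.23, 1.14, 0.21, -2.74]]
sam 0.42 0.05 [[0.15, 0.32, -0.35, 2.26, 0.76, 0.21, 0.76], [-0.69, 0.36, 0.63, 2.31, -1.05, 0.21, -0.63]]
sam 0.42 0.1 [[-0.35, 0.18, 0.2, 2.31, -0.01, 0.24, 1.5], [-0.64, 0.19, 0.53, 2.33, -0.31, 0.24, -1.34]]
sam 0.33 0.011 [[-0.26, 0.41, 0.13, 2.2, -0.14, 0.21, 1.63], [-0.39, 0.42, 0.29, 2.21, -0.44, 0.22, -1.22]]
sam 0.33 0.05 [[-0.46, 0.33, 0.35, 2.23, -0.34, 0.28, 1.83], [-0.79, 0.41, 0.78, 2.25, -0.87, 0.37, -0.81]]
sam 0.33 0.1 [[-0.55, 0.21, 0.44, 2.26, -0.2, 0.37, 1.69], [-0.84, 0.26, 0.79, 2.27, -0.47, 0.39, -1.18]]
mid 0.516 0.011 [[0.14, 0.42, -0.38, 2.22, 1.53, 0.2, -0.01], [-1.08, 0.88, 1.27, 2.29, 4.47, 0.77, -0.09]]
mid 0.516 0.05 [[0.15, 0.33, -0.39, 2.24, 1.17, 0.19, 0.34], [0.15, 0.33, -0.39, 2.24, 1.17, 0.19, -2.8]]
mid 0.516 0.1 [[-0.22, 0.18, 0.03, 2.29, 0.33, 0.17, 1.14], [-1.04, 0.27, 0.98, 2.33, -0.98, 0.24, -0.71]]
mid 0.42 0.011 [[-0.08, 0.4, -0.12, 2.17, 0.51, 0.18, 0.98], [-0.53, 0.43, 0.42, 2.2, -0.8, 0.18, -0.9]]
mid 0.42 0.05 [[-0.41, 0.32, 0.27, 2.21, -0.2, 0.21, 1.66], [-0.75, 0.38, 0.68, 2.23, -0.84, 0.27, -0.87]]
mid 0.42 0.1 [[-0.5, 0.2, 0.35, 2.23, -0.1, 0.3, 1.56], [-0.79, 0.23, 0.68, 2.25, -0.38, 0.31, -1.3]]
mid 0.33 0.011 [[-0.31, 0.42, 0.17, 2.12, -0.13, 0.29, 1.6], [-0.52, 0.44, 0.43, 2.13, -0.52, 0.31, -1.18]]
mid 0.33 0.05 [[-0.46, 0.34, 0.34, 2.15, -0.25, 0.35, 1.71], [-0.84, 0.44, 0.83, 2.17, -0.8, 0.44, -0.91]]
mid 0.33 0.1 [[-0.59, 0.23, 0.47, 2.17, -0.19, 0.44, 1.66], [-0.92, 0.3, 0.87, 2.19, -0.5, 0.47, -1.18]]
```

```bash
cat >> h.py <<'E'
_z=np.load("plane.npz"); Rs,o=_z["Rs"],_z["o"]; n=Rs[:,2]
hd=np.array([Rs[0,0],Rs[1,0],0]); hd/=np.linalg.norm(hd)
def tilt(t): return hd*np.sin(t)-np.array([0,0,np.cos(t)])
def S(x,y,h): return o+Rs@[x,y,h]
def f(): return np.array(read_state()["wrist_force"])
E
python3 - <<'E'
from h import *
c=(.659,-.0277)
rs=rv(tilt(.33),Rs[:,1]); r=best(S(*c,.1),rs)
reach(S(*c,.1),r); print(read_state()["clock"])
move_l(S(*c,.018),r,.12); pause(.2); f0=f()
for h in (.016,.014,.0125,.0115):
    move_l(S(*c,h),r,.03); pause(.1); d=f()-f0; print(h,d.round(2))
    if abs(d@n)>3: move_l(S(*c,h+.001),r,.03); break
set_gripper(.05); s=read_state(); print(s["opening"],s["gripper_force"],s["wrist_force"])
move_l(S(*c,.06),None,.1)
s=read_state(); print(s["opening"],s["gripper_force"],s["wrist_force"],s["clock"])
im,P=cloud("top"); im2,_=cloud("side")
cv2.imwrite("pics/g1.png",np.hstack([cv2.resize(im[90:250,130:330],None,fx=2,fy=2),cv2.resize(im2[100:260,150:350],None,fx=2,fy=2)]))
E
```

```text
[(np.float64(1.769959206351425), 0), (np.float64(1.0939042274522377), 1)]
2.6
0.016 [ 0.5  -0.61  0.41]
0.014 [0.34 0.25 1.18]
0.0125 [ 0.83 -0.85  0.92]
0.0115 [ 0.64 -0.77  0.85]
0.05521489736708588 29.99994546175003 [ 0.13160586 -0.33711528  0.26620877]
0.05454906658158255 29.999783635139465 [ 0.1209733   0.62064858 -0.04625558] 6.2833
```

Run:
```python
from h import *
p=np.array(read_state()["tcp_pos"]); move_l(p+[-.02,0,.08],None,.2)
b=np.array([.4984,-.3378,.0])
a=.186; d=np.array([1,.033,0])/np.hypot(1,.033)
r=best(b+[0,0,.2],rv(-d*np.sin(a)-np.array([0,0,np.cos(a)]),[-.033,1,0]))
reach(b+[0,0,.2],r); print(read_state()["clock"],read_state()["opening"])
move_l(b+[0,0,.045],r,.15); pause(.1)
print(f(),read_state()["tcp_pos"])
set_gripper(.08); pause(.3)
move_l(b+[0,0,.22],r,.2); print(f(),read_state()["clock"])
```

```text
[(np.float64(3.5465353735316656), 0), (np.float64(0.8840850410313691), 1)]
8.2667 0.054694517004313305
[-0.27229458  0.27096737 -1.54991534] [ 0.49895978 -0.33821884  0.04596683]
[ 0.40298455 -0.30439062 -1.13097648] 11.475
```

Run:
```python
from h import *
q=[.4907,.3628]; a=np.radians(38.6)
r=best([*q,.16],rv([0,0,-1],[-np.sin(a),np.cos(a),0]))
set_gripper(.088)
reach([*q,.16],r); np.save("r_s.npy",r); s=read_state(); print(s["clock"],s["joints"],s["opening"])
im,P=cloud("top"); im2,P2=cloud("side"); np.savez("look2.npz",im=im,P=P,im2=im2,P2=P2)
A=cv2.resize(im[120:250,120:400],(800,371)); B=cv2.resize(im2[120:340,140:400],None,fx=1,fy=1)
cv2.imwrite("pics/g2.png",np.vstack([A,np.hstack([B,np.zeros((220,280,3),np.uint8)]+[im2[120:340,140:400]])]))
m=(abs(P2-[.49,.363,.034])<[.06,.06,.014]).all(-1); Q=P2[m]; print(cv2.minAreaRect(Q[Q[:,2]>.028][:,:2].astype(np.float32)))
```

```text
[(np.float64(1.833352364292161), 0), (np.float64(1.087332630946663), 1)]
14.3417 [-1.2409816   0.52792235  0.69363972  1.81814592 -0.40858635  0.94302421
 -1.26847668] 0.087637453367299
((0.4876953661441803, 0.3589564859867096), (0.05702526122331619, 0.038241393864154816), 41.79015350341797)
```

View pics/g2.png

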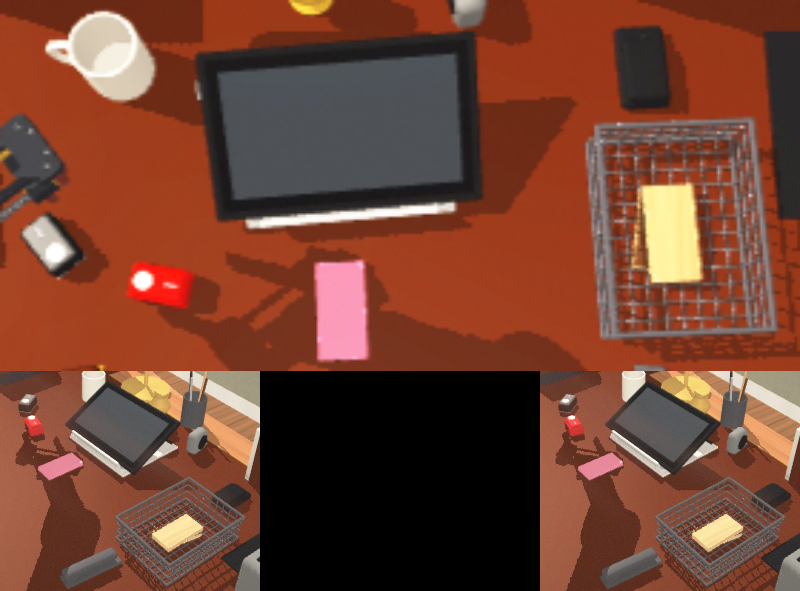

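The sample lies in the basket on top of the darker one (crop px (672,233)), and the screen is clear. Next I re-fit the screen plane with both cameras and grip the sensor.

Run:
```python
from h import *
z=np.load("look2.npz")
for k in("P","P2"):
    L=(z[k]-o)@Rs; m=(abs(L[...,0]-.699)<.085)&(abs(L[...,1]+.014)<.14)&(abs(L[...,2])<.008); Q=L[m]
    for i in range(4):
        A=np.c_[Q[:,:2],np.ones(len(Q))]; c=np.linalg.lstsq(A,Q[:,2],rcond=None)[0]; e=A@c-Q[:,2]; Q=Q[abs(e)<2.5*e.std()]
    print(k,c[:2],"off mid",c@[.699,-.014,1],len(Q))
    m=(abs(L[...,0]-.7)<.13)&(abs(L[...,1]+.014)<.17)&(abs(L[...,2])<.005); print(cv2.minAreaRect(L[m][:,:2].astype(np.float32)))
r=np.load("r_s.npy"); q=[.4907,.3628]
move_l([*q,.03],r,.12); pause(.15); f0=f()
move_l([*q,.012],r,.05); pause(.15); print(f()-f0)
set_gripper(.035); s=read_state(); print(s["opening"],s["gripper_force"],(s["wrist_force"]-f0).round(2),s["moment"],s["tcp_pos"])
move_l([*q,.16],r,.15); pause(.2); s=read_state(); print(s["opening"],s["wrist_force"]-f0,s["moment"],s["clock"])
im,_=get_image("top"); im2,_=get_image("side")
cv2.imwrite("pics/g3.png",np.hstack([cv2.resize(im[90:250,60:220],(400,400)),cv2.resize(im2[90:250,110:270],(400,400))]))
```

```text
P [ 0.00208477 -0.00015328] off mid -3.493890187850827e-05 4635
((0.6968529224395752, -0.012718185782432556), (0.30308231711387634, 0.19294390082359314), 89.873779296875)
P2 [0.00134171 0.00075132] off mid 0.0001248886923721289 4468
((0.6913614869117737, -0.015563726425170898), (0.19892190396785736, 0.3047991096973419), 0.19118408858776093)
[0.4181347  0.49467139 1.17316432]
0.04147634006020256 29.974226653575897 [-0.18  0.35  0.06] [-0.00789891  0.15717393 -0.04893019] [0.49070175 0.36282899 0.01202154]
0.04186589335174063 [ 0.16971958 -0.46891043 -1.27234334] [-0.09101053  0.10984774  0.01782118] 18.5917
```

View pics/g3.png

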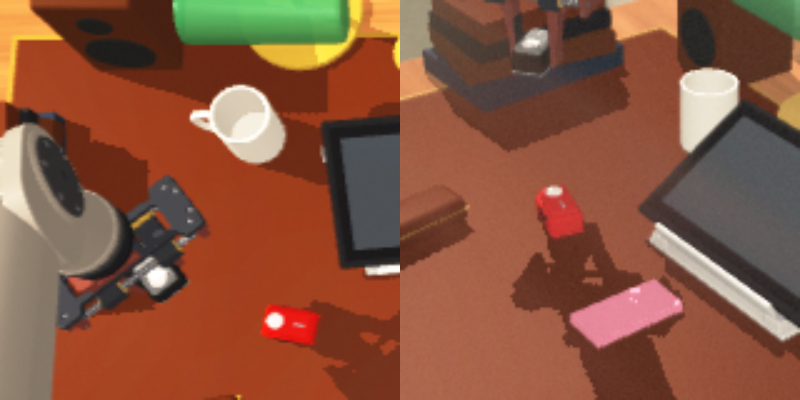

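Run:
```python
from h import *
c=(.698,-.0145); t=.5175
r=np.load("r_s.npy"); p=np.array(read_state()["tcp_pos"])
move_l([.50,.34,.26],r,.25)
rs0=rv([0,0,-1],Rs[:,1]); r0=best([.54,.03,.27],rs0)
reach([.54,.03,.27],r0)
s=read_state(); print(s["clock"],s["joints"].round(2),s["opening"])
for r in rv(tilt(t),Rs[:,1]):
    for h in(.13,.1,.08,.06,.04,.02,.011): print(h,None if (j:=ik(S(*c,h),r)) is None else np.round(j,3).tolist())
```

```text
[(np.float64(2.890867648028559), 0), (np.float64(0.28637885911956307), 1)]
20.4417 [-0.99  0.33  1.03  1.88 -0.32  1.11 -1.33] 0.04164819689728292
0.13 [0.694, 0.217, -0.966, 2.246, 0.799, 0.346, 0.732]
0.1 [0.513, 0.263, -0.787, 2.248, 0.958, 0.306, 0.572]
0.08 [0.507, 0.321, -0.794, 2.241, 1.131, 0.319, 0.415]
0.06 [0.329, 0.331, -0.595, 2.242, 1.197, 0.258, 0.336]
0.04 [0.149, 0.349, -0.391, 2.242, 1.292, 0.192, 0.225]
0.02 [0.14, 0.396, -0.382, 2.23, 1.479, 0.194, 0.045]
0.011 [0.307, 0.453, -0.581, 2.214, 1.547, 0.285, 0.017]
0.13 [-1.154, 0.149, 1.062, 2.34, -0.462, 0.232, -1.201]
0.1 [-0.866, 0.216, 0.762, 2.325, -0.676, 0.176, -1.01]
0.08 [-0.917, 0.31, 0.855, 2.322, -1.174, 0.214, -0.529]
0.06 [0.153, 0.3, -0.392, 2.253, 1.088, 0.193, -2.722]
0.04 [0.149, 0.349, -0.391, 2.242, 1.292, 0.192, -2.917]
0.02 [-1.12, 1.052, 1.424, 2.301, 4.46, 0.984, -0.136]
0.011 [-1.078, 0.883, 1.268, 2.293, 4.467, 0.775, -0.082]
```

Run:
```python
from h import *
c=(.698,-.0145); t=.5175
r=rv(tilt(t),Rs[:,1])[0]
j1=np.array(ik(S(*c,.13),r)); j0=np.array(read_state()["joints"])
for k in np.linspace(0,1,9)[1:]:
    set_joints(j0+(j1-j0)*k); s=read_state(); p=s["tcp_pos"]; L=(p-o)@Rs; print(round(s["clock"],2),p.round(3),"h",L[2].round(3))
    if L[2]<.08 and k<1: print("STOP"); break
```

```text
20.81 [ 0.534 -0.003  0.228] h 0.166
21.18 [ 0.529 -0.031  0.197] h 0.143
21.54 [ 0.528 -0.048  0.174] h 0.124
21.91 [ 0.529 -0.054  0.16 ] h 0.112
22.27 [ 0.534 -0.049  0.156] h 0.105
22.64 [ 0.539 -0.033  0.161] h 0.106
23.01 [ 0.543 -0.008  0.173] h 0.114
23.38 [0.543 0.026 0.192] h 0.13
```

```bash
cat >> h.py <<'E'
def avg(k=6):
    F=[];M=[]
    for _ in range(k): s=read_state(); F.append(s["wrist_force"]); M.append(s["moment"]); pause(.02)
    return np.mean(F,0)@Rs, np.mean(M,0)@Rs
E
python3 - <<'E'
from h import *
c=(.698,-.0145); t=.5175
r=rv(tilt(t),Rs[:,1])[0]
move_l(S(*c,.03),r,.1); pause(.3); f0,m0=avg(); np.savez("f0.npz",f0=f0,m0=m0); print(f0,m0,read_state()["clock"])
h=.018; move_l(S(*c,h),r,.05)
while h>.006:
    h-=.001; move_l(S(*c,h),r,.02); pause(.1); a,m=avg(4); s=read_state(); L=(s["tcp_pos"]-o)@Rs
    print(round(h,4),(a-f0).round(2),(m-m0).round(3),L.round(4))
    if a[2]-f0[2]>2.5: break
print(s["clock"],s["joints"].round(3),s["opening"])
E
```

```text
[-0.67725516  0.10065953 -0.7912703 ] [ 0.00240407  0.58677321 -0.00846963] 24.925
0.017 [ 0.36  0.05 -0.23] [0.024 0.012 0.016] [ 0.6981 -0.0145  0.0171]
0.016 [-0.1   0.31 -0.49] [ 0.019 -0.019  0.001] [ 0.698  -0.0145  0.016 ]
0.015 [ 0.21 -0.23 -0.35] [ 0.027  0.016 -0.005] [ 0.698  -0.0145  0.015 ]
0.014 [ 0.09 -0.37 -0.21] [ 0.043  0.012 -0.021] [ 0.698  -0.0145  0.014 ]
0.013 [ 0.16 -0.25 -0.08] [ 0.027 -0.024 -0.017] [ 0.698  -0.0145  0.013 ]
0.012 [ 0.32  0.04 -0.24] [0.022 0.014 0.001] [ 0.698  -0.0145  0.012 ]
0.011 [-1.27 -0.63  9.82] [-0.019  0.176  0.005] [ 0.6981 -0.0145  0.0114]
28.2333 [ 0.347  0.463 -0.631  2.212  1.548  0.308  0.026] 0.042032535758778314
```

Run:
```python
from h import *
z=np.load("f0.npz"); c=(.698,-.0145); r=rv(tilt(.5175),Rs[:,1])[0]
move_l(S(*c,.0111),r,.01); 
for i in range(3):
    pause(.4); a,m=avg(8); s=read_state(); print((a-z["f0"]).round(2),(m-z["m0"]).round(3),((s["tcp_pos"]-o)@Rs).round(4),s["opening"],s["clock"])
im,P=cloud("top"); im2,P2=cloud("side")
for k in(P,P2):
    L=(k-o)@Rs; m=(abs(L[...,0]-.699)<.09)&(abs(abs(L[...,1]+.014)-.095)<.04)&(abs(L[...,2])<.01); Q=L[m]
    for i in range(4):
        A=np.c_[Q[:,:2],np.ones(len(Q))]; cc=np.linalg.lstsq(A,Q[:,2],rcond=None)[0]; e=A@cc-Q[:,2]; Q=Q[abs(e)<2.5*e.std()]
    print(cc[:2],cc@[.699,-.014,1],len(Q))
cv2.imwrite("pics/g4.png",np.hstack([cv2.resize(im[105:225,170:310],(400,343)),cv2.resize(im2[110:230,195:335],(400,343))]))
```

```text
[-0.81 -0.58  9.43] [-0.004  0.178  0.026] [ 0.6981 -0.0144  0.0114] 0.04225720458882012 29.0167
[-0.6  -0.47  9.3 ] [-0.03   0.176  0.032] [ 0.6981 -0.0145  0.0114] 0.0414471535910787 29.55
[-1.22 -0.53  9.16] [-0.     0.158  0.038] [ 0.6981 -0.0145  0.0114] 0.0420355981076512 30.0833
[ 0.00133352 -0.0001082 ] -7.570132787787639e-06 2147
[ 0.00249247 -0.00041344] 4.206863946952695e-05 2164
```

View pics/g4.png

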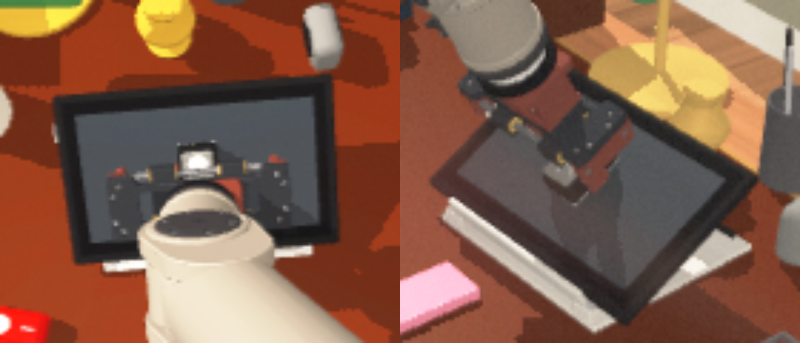

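Run:
```python
from h import *
c=calibration("top"); K=np.array(c["camera_matrix"]); T=np.array(c["cam_to_world"])
for x in(.665,.698,.731):
  for y in(-.0355,.0065):
    p=T[:3,:3].T@(S(x,y,.034)-T[:3,3]); u=K[0,0]*p[0]/-p[2]+K[0,2]; v=K[1,1]*p[1]/p[2]+K[1,2]
    print(x,y,((u-170)*400/140).round(1),((v-105)*343/120).round(1))
```

```text
0.665 -0.0355 220.6 207.5
0.665 0.0065 181.6 210.8
0.698 -0.0355 218.2 177.8
0.698 0.0065 178.7 181.0
0.731 -0.0355 215.6 147.4
0.731 0.0065 175.8 150.7
```

```bash
python3 -c "
from cell import *
print(job_done(), read_state()['wrist_force'])"
```

```text
the job is handed in; nothing more can be done
the job is handed in; nothing more can be done
```

I handed the job in: the oak sample is in the basket, and the sensor is gripped and held flush on the middle of the screen at about 9 N, with the screen's slope measured unchanged at about 0.517 rad.

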